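Clear and crack open the dry box

ROBOT

A 6-joint arm with a two-finger parallel gripper is mounted at the origin on the work surface. World frame = base frame: x ahead of the robot, y to its left, z up, the work surface at z = 0. Lengths are in m, angles in rad, forces in N, time in s.
With the tool pointing down it reaches from about 0.35 to 0.975 m from the base axis. Payload 4.9 kg.
Tool frame: the origin (TCP) lies at the very end of the fingers, on their centre line; the grasp point (between the pads) lies 19 mm behind it; z points along the fingers, y is the line along which they close (so a half turn about z gives the same grasp; the last joint's range is limited). The gripper opens to 85 mm and grips with 20 to 120 N. Pads are 22 mm wide; open, the fingers measure 114 mm over their backs; the gripper's body (76 mm by 85 mm) begins 54 mm behind the grasp point. The pads swing forward as they close: fully open they stand 13 mm farther back than shut.
Start: joints at [1.129, 0.053, 1.613, -0, 1.476, -0.119], TCP at [0.198, 0.593, 0.231] pointing down, gripper open.
Joint ranges: [-3.01, 3.01], [-1.01, 2.22], [0.06, 2.58], [-1.02, 4.17], [0.09, 2.62], [-3.14, 3.14]. Speed limits (rad/s): [2.57, 2.57, 3.14, 3.14, 3.14, 3.14].

INTERFACE

Orientations are given as a rotation vector (axis times angle).
In Python, from station import ctrl gives the robot as it stands.
- The arm moves only by the shell command python3 -m crank 'ROWS' [OPENING] [FORCE]. ROWS is text: rows parted by semicolons, each of 4 numbers parted by spaces: the shift along the world's x, y, z in units of 0.5 m (1.0 is 0.5 m), then the turn about the world's z in units of 90 degrees (1.0 is 90 degrees). In form: x y z turn; .... A call has exactly 5 rows; each row shifts and turns the commanded pose from where the row before left it; what a row does not reach is not made up. A row lasts 1/12 s, in which the tool goes at most 41.7 mm and 7.16 degrees, less where a joint would pass 70% of its speed; a pose out of reach is approached as far as the arm can. A call with a number of a shift or a turn outside -1 to 1 is refused whole. A call with a gripper value outside its range is refused whole. OPENING is the opening in per cent of the stroke, from 0 (shut) to 100 (fully open), set as the call begins (- or left out, the last holds). The fingers move at their own pace and stop on an object; FORCE is the grip in N (left out, the last holds). Time passes only in rows, so rows that do not move let the fingers close, or fill a call up. It gives the time, the measured TCP pose, the force, the opening and the grip force at its end, in the units of the state.
- ctrl.get_obs(): the state, without advancing time (a new reading comes with each control period).
- ctrl.get_image(name): name is "scene" or "top" or "wrist"; returns (picture, depth): 400x640x3 uint8, red, green, blue; 400x640 float32, m along the optical axis (not along the pixel's ray), 0 where there is no reading.
- ctrl.get_calibration(name): a dict with "fx", "fy", "cx", "cy" (pixels), "k1" (the pictures are not rectified: a ray, as slopes to the right and down, at radius r is drawn at 1 + k1 r^2 times it, then the intrinsics apply), "extrinsics" (4x4, takes a point from world to camera coordinates). Camera axes: x right, y down, z forward; pixel columns grow to the right and rows downward; lengths in m; the calibration is good to about 2 mm. A picture is of the moment at which its call begins: read the wrist's pose just before it. get_calibration takes no time and is no camera call; for the wrist camera it gives the pose at the moment of the call.
- ctrl.finish_job(): hands the job in; it is judged then, once.
The state is a dict: "t": time; "q": joint angles; "dq": joint speeds; "effort": joint torques, N m; "tool_pos": TCP position; "tool_rot": TCP orientation; "contact_force": force on the tool from outside, world axes, zero at the start; "wrist_torque": the same for the moment, N m; "opening": finger opening in m; "grip_force": force on a finger pad.
Only numpy, scipy, OpenCV 4.12 (cv2) and the standard library are available. Lean on these libraries where they do the work, as an engineer would, in place of code of your own. Each camera call takes 0.05 s, during which the arm holds its last target. There are 200 camera calls.

TASK

Hang the flat key that lies on the dry box's lid by its eye onto the hook of the stand. Only then take the lid by its bar handle, pull it free of its sticky seal without swinging it wide, and finish while holding the lid by the handle steadily about 3 cm open at its front edge, so that the box can air. Leave the other things on the bench where they are.

Things in the scene. Friction and masses are not known exactly. Their poses are not given: they have to be found in the camera images.
- drybox: fixed grey dry-storage box, 220 mm (x) by 200 mm (y), rim 90 mm above the bench; origin at the centre of its underside. Its front (the handle side) faces its own -x, which points roughly to the robot; the hinge is along the rear edge. It and the hook stand may stand left or right.
- lid (a joint): opening angle of the dry box's lid in rad: 0 shut, grows as the front rises (to 1.4); front edge 30 mm open is 0.14. The white lid is a plate 220 x 200 x 12 mm, its top 102 mm above the bench when shut. Once free of the seal only its weight is felt (about 3 N at the handle) and it falls shut if let go.
- lid_hinge (a point): point in the middle of the lid's hinge axis, at the rear edge of the box, 105 mm behind the box's centre (box +x) and 90 mm above the bench; the axis runs along the box's y.
- lid_front (a point): middle of the lid's front edge, at half the lid's thickness, 215 mm from the hinge. The rubber seal below sticks: lifting at the handle takes some 10 to 20 N within the first 4 mm, then the resistance falls and is gone after about 12 mm (0.065 rad); it does not stick again.
- lid_handle (a point): steel bar handle on top of the lid near its front edge: a round bar 12 mm thick, 84 mm long along the box's y, its centre (the origin) 35 mm above the lid's top and 190 mm in front of the hinge; two 10 mm posts carry it 36 mm either side of its centre, the space below the bar between them is free.
- key: loose flat dark-steel key, about 90 g, 8 mm thick, lying flat on the lid; origin under its shank, near the centre of mass; +x runs to the eye. Shank 14 mm wide from x = -50 to +35 mm; cross bar 30 mm wide at the tail (x = -62 to -48 mm); eye: ring of 33 mm outer and 21 mm inner diameter centred at x = +50 mm, hole through the thickness (along own z).
- key_eye (a point): centre of the key's eye, 50 mm from the key's origin along its +x, at half thickness.
- key_tail (a point): tail end of the key, 62 mm from the key's origin along its -x.
- hook_stand: fixed lab stand: base plate 120 x 90 mm, 12 mm thick, upright rod 14 mm in diameter and 250 mm tall at its origin (centre of the underside), carrying a hook of 8 mm round bar that runs level from the rod along the stand's own -x (roughly to the robot), bar centre 200 mm above the bench, and turns straight up at its end.
- hook_tip (a point): top of the hook's upturned end, 97 mm from the rod along the stand's -x, 232 mm above the bench. The upturned end is vertical and 8 mm thick.
- hook_bend (a point): inside of the bend at the bottom of the upturned end, on the level bar, 90 mm from the rod, 200 mm above the bench.
- beaker: bystander: glass beaker, 60 mm wide, 80 mm tall; origin under its centre.
- jar: bystander: lidded glass jar, 60 mm wide, 75 mm tall; origin under its centre.
- bottle: bystander: amber bottle, 60 mm wide, 150 mm tall; origin under its centre.
- pot: bystander: aluminium sample pot, 70 mm wide, 60 mm tall; origin under its centre.
- weight: bystander: steel calibration weight, 48 mm wide, 62 mm tall; origin under its centre.
- spatula: bystander: spatula with black handle, 160 mm long, lying flat; origin under its middle.
- tape: bystander: white ring of 90 mm outer diameter, 20 mm tall; origin under its centre.
Things that resemble listed ones, but are neither listed nor needed, are in the scene too. Of the things that look like the key, the smaller one is meant. Leave any turquoise look-alike of the hook_stand alone.

How it is judged:
On the way, in this order (a step that is already met when the one before it is completed fails the run):
1. the key hangs by its eye on the hook, tail down, released (x of key_eye in the frame of hook_stand between -0.105 and -0.01 m and y of key_eye in the frame of hook_stand between -0.025 and 0.025 m and z of key_eye in the frame of hook_stand between 0.17 and 0.225 m and height (world z) of key_tail below 0.14 m and contact force between key and hook_stand above 0.2 N and contact force between the fingers and key below 0.1 N), for 0.3 s.
2. the lid has broken free of its seal (value of joint lid above 0.07 rad), for 0.1 s.
At the end, for the whole second after the job is handed in: The key hangs by its eye on the hook, tail down (tail lower than 140 mm above the bench), untouched by the fingers and at rest; the lid stands still between 0.09 and 0.22 rad (front edge about 20 to 47 mm open), held by the fingers at its handle with more than 1 N (all of step 1 and linear speed of key below 0.15 m/s and value of joint lid between 0.09 and 0.22 rad and velocity of joint lid between -0.05 and 0.05 rad/s and contact force between the fingers and lid_c1 above 1 N); the arm keeps its last pose, push and grip.
It fails at once if the lid is lifted (more than 0.03 rad) while the key is not on the hook (value of joint lid above 0.03 rad and not (x of key_eye in the frame of hook_stand between -0.105 and -0.01 m and y of key_eye in the frame of hook_stand between -0.025 and 0.025 m and z of key_eye in the frame of hook_stand between 0.17 and 0.225 m)).
It fails at once if the lid is swung wide (more than 0.35 rad, front edge 75 mm) (value of joint lid above 0.35 rad).
It fails at once if a bystander is shifted by more than 30 mm (distance of any of beaker, jar, bottle, pot, weight, spatula, tape from where it was at the start of the episode above 0.03 m).
It also fails if it takes over 58 s, if anything falls off the work surface, if the arm or the gripper's body presses on something with over 40 N, if the wrist force passes 120 N, or if a joint passes its speed limit or range.

## Working session

There is one attempt and no reset: what is moved stays moved. The work goes in short steps, Python scripts to look and compute and a shell command to move; the robot and the scene stay as the last step left them, time stands still between calls to the robot, and variables do not carry over. Pictures are saved under pics/ and viewed, at most 10 in all, crops included, and the job is handed in when it is done.

```bash
mkdir -p pics; ls; cat > h.py <<'E'
import numpy as np, cv2
from station import ctrl
def grab(n,name):
    c=ctrl.get_calibration(n); im,d=ctrl.get_image(n)
    cv2.imwrite(f'pics/{name}.png',im[:,:,::-1]); np.savez(f'pics/{name}.npz',im=im,d=d,E=c['extrinsics'],K=[c['fx'],c['fy'],c['cx'],c['cy'],c['k1']])
    return im,d,c
def load(name):
    z=np.load(f'pics/{name}.npz'); return z['im'],z['d'],z['E'],z['K']
def ray(u,v,E,K):
    fx,fy,cx,cy,k=K
    a=np.stack([(np.asarray(u,float)-cx)/fx,(np.asarray(v,float)-cy)/fy],-1); b=a.copy()
    for _ in range(20): b=a/(1+k*(b**2).sum(-1,keepdims=True))
    return np.concatenate([b,np.ones_like(b[...,:1])],-1)
def plane(u,v,E,K,z):
    r=ray(u,v,E,K)@E[:3,:3]; o=-E[:3,:3].T@E[:3,3]
    return o+r*((z-o[2])/r[...,2])[...,None]
def pts(u,v,d,E,K):
    r=ray(u,v,E,K)*np.asarray(d)[...,None]; return (r-E[:3,3])@E[:3,:3]
def proj(P,E,K):
    p=np.asarray(P)@E[:3,:3].T+E[:3,3]; a=p[...,:2]/p[...,2:]; a=a*(1+K[4]*(a**2).sum(-1,keepdims=True))
    return a*[K[0],K[1]]+[K[2],K[3]]
E
python3 - <<'E'
from h import *
for n in ('top','scene'):
    im,d,c=grab(n,n+'0'); print(c)
print(ctrl.get_obs())
E
```

```text
pics
{'fx': 517.0408339378995, 'fy': 517.0408339378995, 'cx': 322.00749326523135, 'cy': 198.17115423621897, 'k1': -0.06024466771838178, 'extrinsics': array([[ 0.01636875, -0.99984539, -0.00642364, -0.01526696],
       [-0.99022201, -0.01532038, -0.13865665,  0.53496315],
       [ 0.1385368 ,  0.00863046, -0.99031968,  1.4866207 ],
       [ 0.        ,  0.        ,  0.        ,  1.        ]])}
{'fx': 502.49354210098153, 'fy': 502.49354210098153, 'cx': 326.76697012349695, 'cy': 194.7852709953643, 'k1': 0.014664530955335955, 'extrinsics': array([[ 0.83520394,  0.54991245,  0.00553882, -0.44132593],
       [ 0.38304706, -0.57448395, -0.72335547, -0.07222848],
       [-0.39460022,  0.60627097, -0.69045361,  1.71144405],
       [ 0.        ,  0.        ,  0.        ,  1.        ]])}
{'t': 0.1, 'q': array([ 1.12897682e+00,  5.33125377e-02,  1.61414530e+00, -5.26008222e-06,
        1.47603687e+00, -1.19003208e-01]), 'dq': array([-0.00054273,  0.00036834, -0.00480558, -0.00054402,  0.00125429,
        0.00076153]), 'effort': array([ 3.07174187e-04, -3.94900632e+01, -3.71364033e+01, -1.35893679e-04,
        3.87581866e-03,  5.66224699e-06]), 'tool_pos': array([0.19803199, 0.59219702, 0.23017933]), 'tool_rot': array([-5.04794956e-01, -3.10024235e+00,  2.87283914e-03]), 'contact_force': array([-0.62303083, -0.11049389,  0.15697742]), 'wrist_torque': array([ 0.00968699, -0.02795586,  0.00553722]), 'grip_force': 0.0, 'opening': 0.08556130534562385}
```

View pics/top0.png

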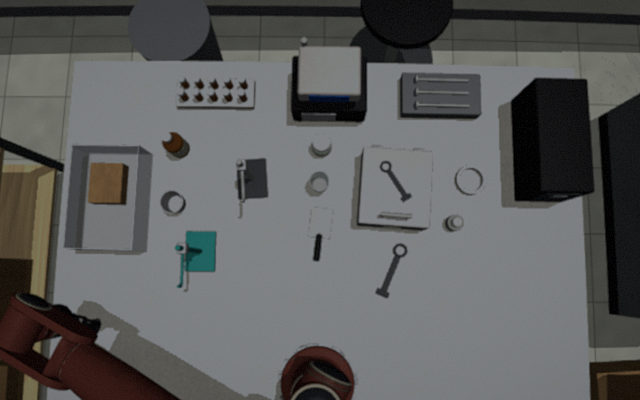

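View pics/scene0.png

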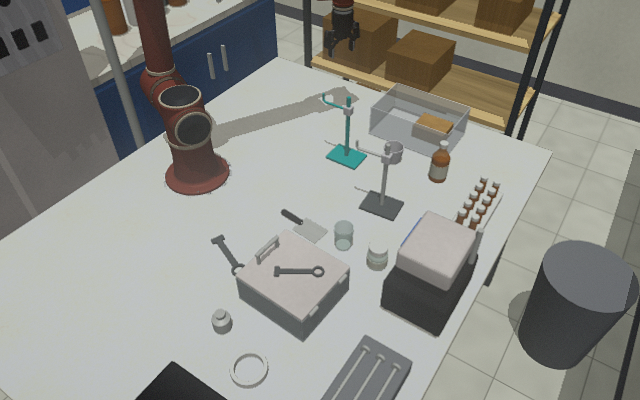

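The top view shows the box with its lid at px (395,188). The key is on the lid, eye (386,167) and tail (408,198), with the handle at (395,215). The grey hook stand is at (250,180), left of the box. The turquoise stand at (200,250) and the larger key on the bench at (393,270) are decoys.

```bash
python3 - <<'E'
from h import *
im,d,E,K=load('top0')
v,u=np.mgrid[0:400,0:640]; P=pts(u,v,d,E,K)
hsv=cv2.cvtColor(im,cv2.COLOR_RGB2HSV); V=hsv[...,2]
print('bench z',np.median(P[250:300,480:520,2]))
m=((P[...,2]>.085)&(P[...,2]<.12)&(u>340)&(u<450)&(v>130)&(v<240)).astype(np.uint8)
c=max(cv2.findContours(m,0,2)[0],key=cv2.contourArea)[:,0]
w=plane(c[:,0],c[:,1],E,K,.102)[:,:2].astype(np.float32); print('lid',cv2.minAreaRect(w))
gray=V[m>0]; print(np.percentile(gray,[5,20,50,90]))
k=(m>0)&(V<110)&(u>370)&(u<420)&(v>155)&(v<205)
y,x=np.where(k); w=plane(x,y,E,K,.106)[:,:2]; c0=w.mean(0); U=np.linalg.svd(w-c0)[2][0]; t=(w-c0)@U
print('key',len(w),c0,U,t.min(),t.max(), c0+U*t.min(),c0+U*t.max())
# handle
hm=(P[...,2]>.125)&(P[...,2]<.16)&(u>360)&(u<430)&(v>195)&(v<235)
print('handle n',hm.sum(),P[hm].mean(0) if hm.any() else 0, P[hm].min(0),P[hm].max(0))
# stand
s=(u>215)&(u<275)&(v>145)&(v<225)&(P[...,2]>.15); print('stand n',s.sum())
for a in P[s][np.argsort(P[s][:,0])][::6]: print(a.round(3))
b=(u>215)&(u<275)&(v>150)&(v<205)&(P[...,2]<.03)&(P[...,2]>-.01)&(V<90)
c=max(cv2.findContours(b.astype(np.uint8),0,2)[0],key=cv2.contourArea)[:,0]
print('base',cv2.minAreaRect(plane(c[:,0],c[:,1],E,K,.012)[:,:2].astype(np.float32)))
E
```

```text
bench z 0.0015227196500547996
lid ((0.5643093585968018, -0.21443989872932434), (0.2013583928346634, 0.22828182578086853), 86.5589828491211)
[ 62.75 128.   132.   135.  ]
key 334 [ 0.57808702 -0.21313437] [-0.83731684 -0.54671794] -0.06775241789240229 0.0626494226674831 [ 0.63481726 -0.1760929 ] [ 0.52562961 -0.24738593]
handle n 136 [ 0.47676765 -0.20936475  0.14288091] [ 0.469316   -0.25188607  0.13441374] [ 0.48536421 -0.16739124  0.15067343]
stand n 230
[ 0.324 -0.02   1.546]
[ 0.324 -0.02   1.546]
[0.496 0.196 0.222]
[0.499 0.194 0.218]
[0.506 0.198 0.209]
[0.511 0.196 0.209]
[0.517 0.199 0.207]
[0.522 0.2   0.206]
[0.528 0.197 0.204]
[0.533 0.203 0.203]
[0.538 0.198 0.204]
[0.543 0.2   0.207]
[0.549 0.201 0.204]
[0.554 0.201 0.204]
[0.557 0.207 0.202]
[0.563 0.207 0.202]
[0.568 0.207 0.204]
[0.574 0.203 0.2  ]
[0.58  0.203 0.199]
[0.582 0.206 0.212]
[0.583 0.204 0.208]
[0.584 0.2   0.218]
[0.584 0.206 0.215]
[0.586 0.211 0.218]
[0.588 0.204 0.211]
[0.589 0.205 0.15 ]
[0.59  0.217 0.215]
[0.59  0.204 0.226]
[0.591 0.206 0.246]
[0.592 0.214 0.217]
[0.593 0.211 0.249]
[0.594 0.194 0.207]
[0.595 0.196 0.215]
[0.596 0.204 0.248]
[0.599 0.201 0.249]
[0.6   0.196 0.217]
[0.603 0.201 0.217]
[0.606 0.199 0.215]
[0.609 0.199 0.213]
base ((0.5971692800521851, 0.19623549282550812), (0.12020573765039444, 0.0678231418132782), 5.132694244384766)
```

```bash
python3 -m crank '0 0 0.05 -0.0475;0 0 0.05 -0.0475;0 0 0.05 -0.0475;0 0 0.05 -0.0475;0 0 0.05 -0.0475'
python3 -m crank '0.03 -0.064 0 -0.0475;0.03 -0.064 0 -0.0475;0.03 -0.064 0 -0.0475;0.03 -0.064 0 -0.0475;0.03 -0.064 0 -0.0475'
python3 -m crank '0.03 -0.064 0 -0.0475;0.03 -0.064 0 -0.0475;0.03 -0.064 0 -0.0475;0.03 -0.064 0 -0.0475;0.03 -0.064 0 -0.0475'
python3 -m crank '0.03 -0.064 0 -0.0475;0.03 -0.064 0 -0.0475;0.03 -0.064 0 -0.0475;0.03 -0.064 0 -0.0475;0.03 -0.064 0 -0.0475'
python3 -m crank '0.03 -0.064 0 -0.0475;0.03 -0.064 0 -0.0475;0.03 -0.064 0 -0.0475;0.03 -0.064 0 -0.0475;0.03 -0.064 0 -0.0475'
python3 -m crank '0.03 -0.064 -0.02 -0.0475;0.03 -0.064 -0.02 -0.0475;0.03 -0.064 -0.02 -0.0475;0.03 -0.064 -0.02 -0.0475;0.03 -0.064 -0.02 -0.0475'
python3 -m crank '0 0 -0.01 0;0 0 0 0;0 0 0 0;0 0 0 0;0 0 0 0'
python3 - <<'E'
from h import *
im,d,c=grab('wrist','w1'); print(c['extrinsics'].round(3)); 
E=c['extrinsics'];print(-E[:3,:3].T@E[:3,3]); print(ctrl.get_obs()['q'])
E
```

```text
t: 0.52
tool_pos: [0.1981, 0.5924, 0.3567]
tool_rot: [-1.077, -2.951, 0.002]
contact_force: [0.3, 0.8, -0.7]
opening: 0.0856
grip_force: 0.0
t: 0.93
tool_pos: [0.2734, 0.4311, 0.3556]
tool_rot: [-1.604, -2.701, 0.002]
contact_force: [0.3, -0.1, 1.3]
opening: 0.0853
grip_force: 0.0
t: 1.35
tool_pos: [0.3483, 0.2711, 0.3558]
tool_rot: [-2.078, -2.356, 0.001]
contact_force: [0.7, -0.2, -0.3]
opening: 0.0854
grip_force: 0.0
t: 1.77
tool_pos: [0.4234, 0.111, 0.3559]
tool_rot: [-2.479, -1.93, 0.0]
contact_force: [0.6, 0.9, 0.9]
opening: 0.0852
grip_force: 0.0
t: 2.18
tool_pos: [0.4985, -0.0491, 0.3558]
tool_rot: [-2.794, -1.436, 0.001]
contact_force: [0.1, 1.0, -0.1]
opening: 0.0856
grip_force: 0.0
t: 2.6
tool_pos: [0.5735, -0.209, 0.3051]
tool_rot: [-3.011, -0.893, 0.001]
contact_force: [-0.1, 1.1, 0.7]
opening: 0.0856
grip_force: 0.0
t: 3.02
tool_pos: [0.5734, -0.2063, 0.3027]
tool_rot: [3.008, 0.901, 0.002]
contact_force: [-0.0, -1.0, 0.1]
opening: 0.0853
grip_force: 0.0
[[ 0.55  -0.835  0.002 -0.488]
 [-0.79  -0.52   0.325  0.28 ]
 [-0.271 -0.18  -0.946  0.567]
 [ 0.     0.     0.     1.   ]]
[ 0.64329777 -0.15987576  0.44621948]
[-4.67520034e-01 -1.78410383e-02  1.56648407e+00  9.17031243e-05
  1.59090402e+00  5.21254423e-01]
```

View pics/w1.png

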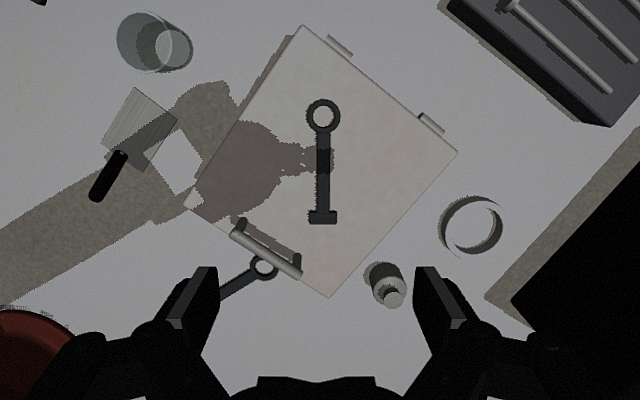

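The wrist view shows the key on the lid, eye at (323,116) and tail bar at (322,218). The handle bar runs from (238,228) to (297,270).

```bash
python3 - <<'E'
from h import *
im,d,E,K=load('w1')
v,u=np.mgrid[0:400,0:640]; P=pts(u,v,d,E,K); V=cv2.cvtColor(im,cv2.COLOR_RGB2HSV)[...,2]
m=(V<75)&(u>295)&(u<350)&(v>90)&(v<232)
n,l,s,_=cv2.connectedComponentsWithStats(m.astype(np.uint8)); i=1+np.argmax(s[1:,4]); y,x=np.where(l==i); print(s[i])
w=plane(x,y,E,K,.108)[:,:2]; c0=w.mean(0); U=np.linalg.svd(w-c0)[2][0]; U*=np.sign(U[0]); t=(w-c0)@U
print('ends',c0+U*t.min(),c0+U*t.max(),t.max()-t.min(),'ang',np.degrees(np.arctan2(U[1],U[0])))
o=c0+U*(t.min()+.062); e=c0+U*(t.max()-.0165); print('origin',o,'eye',e, 'lidz',np.median(P[150:180,380:400,2]))
# eye hole centroid
hm=(~m)&((u-323)**2+(v-116)**2<12**2); y,x=np.where(hm); print('hole',plane(x,y,E,K,.108).mean(0),len(x))
hm=(P[...,2]>.128)&(P[...,2]<.16)&(u>220)&(u<310)&(v>215)&(v<285); p=P[hm];print('handle',hm.sum(),p.mean(0),p[:,2].max())
q=p[p[:,2]>.134][:,:2]; a=np.linalg.svd(q-q.mean(0),full_matrices=False)[2][0]; t=(q-q.mean(0))@a
print(q.mean(0)+a*t.min(),q.mean(0)+a*t.max(),np.degrees(np.arctan2(a[1],a[0])))
print(ctrl.get_obs()['tool_pos'])
from scipy.spatial.transform import Rotation as R
M=R.from_rotvec(ctrl.get_obs()['tool_rot']).as_matrix(); print('tool y ang',np.degrees(np.arctan2(M[1,1],M[0,1])))
E
```

```text
[ 306   99   34  125 2062]
ends [ 0.52707984 -0.24543484] [ 0.63356055 -0.17533088] 0.12748610384433284 ang 33.35980402433118
origin [ 0.57886434 -0.21134135] eye [ 0.61977919 -0.18440414] lidz 0.10286684008370295
hole [ 0.62035554 -0.18365837  0.108     ] 344
handle 1034 [ 0.48026682 -0.20835951  0.14150149] 0.14607144803863054
[ 0.48292368 -0.16802607] [ 0.47727429 -0.25098733] -93.89563514052027
[ 0.57338089 -0.20632292  0.3026664 ]
tool y ang -56.65254662628158
```

```bash
python3 -m crank '0.011 -0.011 -0.05 0;0 0 -0.06 0;0 0 -0.06 0;0 0 -0.06 0;0 0 -0.05 0' 50
python3 -m crank '0 0 -0.04 0;0 0 -0.03 0;0 0 -0.02 0;0 0 -0.012 0;0 0 -0.005 0'
python3 -m crank '0 0 -0.008 0;0 0 0 0;0 0 0 0;0 0 0 0;0 0 0 0'
```

```text
t: 3.48
tool_pos: [0.5784, -0.2118, 0.1601]
tool_rot: [-3.01, -0.901, -0.0]
contact_force: [0.4, -0.0, -0.2]
opening: 0.043
grip_force: 0.0
t: 3.9
tool_pos: [0.5787, -0.2124, 0.1077]
tool_rot: [3.01, 0.9, -0.0]
contact_force: [-1.1, 0.4, -0.6]
opening: 0.0423
grip_force: 0.0
t: 4.32
tool_pos: [0.5792, -0.213, 0.1047]
tool_rot: [3.009, 0.899, 0.002]
contact_force: [0.2, -0.5, -0.5]
opening: 0.0425
grip_force: 0.0
```

```bash
python3 -m crank '0 0 0 0;0 0 0 0;0 0 0 0;0 0 0 0;0 0 0 0' 0 60
python3 -m crank '0 0 0.01 0;0 0 0.03 0;0 0 0.05 0;0 0 0.06 0;0 0 0.06 0'
python3 -m crank '0 0 0.06 0;0 0 0.06 0;0 0 0.06 0;0 0 0.03 0;0 0 0 0'
python3 - <<'E'
from h import *
grab('wrist','w2')
E
```

```text
t: 4.73
tool_pos: [0.579, -0.2129, 0.1043]
tool_rot: [3.01, 0.899, 0.001]
contact_force: [-0.3, 0.3, 2.1]
opening: 0.0112
grip_force: 59.3
t: 5.15
tool_pos: [0.5779, -0.2124, 0.2087]
tool_rot: [-3.008, -0.898, 0.003]
contact_force: [1.0, -0.5, -0.1]
opening: 0.0116
grip_force: 59.0
t: 5.57
tool_pos: [0.5803, -0.2135, 0.319]
tool_rot: [3.005, 0.897, 0.009]
contact_force: [0.3, -0.7, -1.0]
opening: 0.0115
grip_force: 59.0
```

View pics/w2.png

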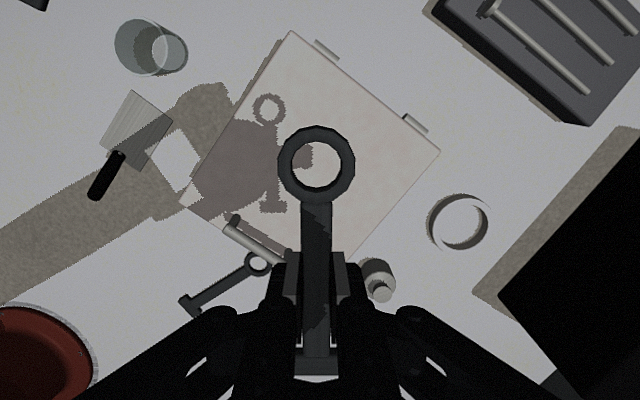

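The key is gripped level, with its eye at px (317,163). Next I'll carry it to just in front of the hook.

```bash
python3 -m crank '-0.02 0.05 0 -0.016;-0.02 0.055 0 -0.016;-0.02 0.055 0 -0.016;-0.02 0.055 0 -0.016;-0.02 0.055 0 -0.016'
python3 -m crank '-0.02 0.055 0 -0.016;-0.02 0.055 0 -0.016;-0.02 0.055 0 -0.016;-0.02 0.055 0 -0.016;-0.02 0.055 0 -0.016'
python3 -m crank '-0.02 0.055 0 -0.016;-0.02 0.055 0 -0.016;-0.02 0.055 0 -0.016;-0.02 0.055 0 -0.016;-0.02 0.04 0 -0.016'
python3 -m crank '-0.02 0.02 0 -0.016;-0.02 0.01 0 -0.016;0 0 0 -0.016;0 0 0 -0.016;0 0 0 -0.016'
python3 -m crank '0 0 0 0;0 0 0 0;0 0 0 0;0 0 0 0;0 0 0 0'
python3 - <<'E'
from h import *
grab('wrist','w3');grab('scene','s3');grab('top','t3')
np.set_printoptions(precision=4)
o=ctrl.get_obs(); print(o['tool_pos'])
from scipy.spatial.transform import Rotation as R
M=R.from_rotvec(o['tool_rot']).as_matrix(); print('tool y',np.degrees(np.arctan2(M[1,1],M[0,1])))
E
```

```text
t: 6.03
tool_pos: [0.527, -0.0764, 0.3098]
tool_rot: [-3.058, -0.705, 0.008]
contact_force: [1.0, 0.2, -1.1]
opening: 0.0117
grip_force: 59.0
t: 6.45
tool_pos: [0.477, 0.0609, 0.31]
tool_rot: [-3.098, -0.512, 0.008]
contact_force: [0.6, -0.1, -0.7]
opening: 0.0118
grip_force: 59.0
t: 6.87
tool_pos: [0.4269, 0.1912, 0.3101]
tool_rot: [3.125, 0.319, -0.009]
contact_force: [0.5, 0.2, -0.5]
opening: 0.0115
grip_force: 59.0
t: 7.28
tool_pos: [0.4075, 0.2046, 0.3101]
tool_rot: [3.138, 0.121, -0.008]
contact_force: [-0.4, 0.3, -0.9]
opening: 0.0118
grip_force: 59.0
t: 7.7
tool_pos: [0.4087, 0.2046, 0.3133]
tool_rot: [3.139, 0.122, -0.001]
contact_force: [0.0, 0.6, -2.0]
opening: 0.0117
grip_force: 59.0
[0.4088 0.2047 0.3138]
tool y -85.54548652013268
```

View pics/w3.png

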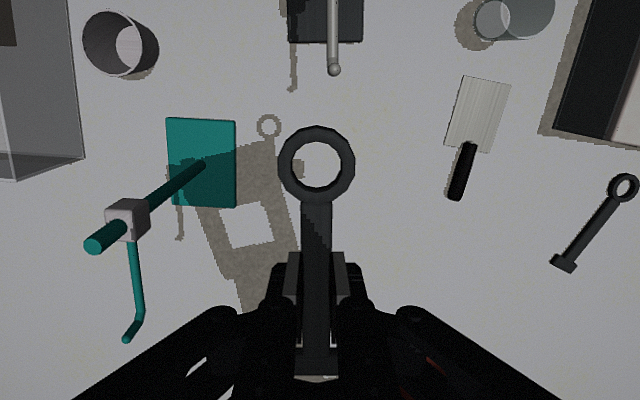

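The grey hook tip is at px (335,70) and the key eye at (317,163). The turquoise hook's tip, at (127,338), is to the left.

```bash
python3 - <<'E'
from h import *
np.set_printoptions(precision=4,suppress=True)
im,d,E,K=load('w3')
v,u=np.mgrid[0:400,0:640]; P=pts(u,v,d,E,K);V=cv2.cvtColor(im,cv2.COLOR_RGB2HSV)
print('tip ray',plane(335,70,E,K,.232))
m=(P[...,2]>.19)&(P[...,2]<.25)&(u>320)&(u<350)&(v<85); p=P[m]; px=np.c_[u[m],v[m]]
for r in range(0,80,8):
    k=px[:,1]==r
    if k.any(): print(r,px[k,0].min(),px[k,0].max(),p[k].mean(0))
t=(p[:,2]>.222); print('tip pts',t.sum(),p[t].mean(0),px[t].mean(0),px[t].min(0),px[t].max(0))
# eye
R=(V[...,2]<80)&((u-317)**2+(v-163)**2<42**2)&(P[...,2]>.28); zr=np.median(P[R][:,2]); print('ring z',zr,R.sum(),'slope', P[R&(v<135)][:,2].mean(),P[(V[...,2]<80)&(u>305)&(u<325)&(v>210)&(v<245)][:,2].mean())
H=(P[...,2]<.2)&((u-317)**2+(v-163)**2<30**2); print('hole px',u[H].mean(),v[H].mean(),H.sum(),plane(u[H].mean(),v[H].mean(),E,K,zr))
T=(V[...,0]>80)&(V[...,0]<95)&(V[...,1]>120)&(P[...,2]>.19)&(v>240); print('turq',P[T].min(0),P[T].max(0))
# top view tip
im,d,E,K=load('t3'); P=pts(u,v,d,E,K); s=(u>225)&(u<262)&(v>170)&(v<225)&(P[...,2]>.19)&(P[...,2]<.24);p=P[s]
for a in p[np.argsort(p[:,0])][:30:3]: print(a)
im,d,E,K=load('s3'); print('scene proj of tip',proj([.499,.198,.232],E,K)); P=pts(u,v,d,E,K)
pr=proj([.499,.198,.228],E,K); s=(abs(u-pr[0])<12)&(abs(v-pr[1])<14)&(P[...,2]>.18)&(P[...,2]<.25); print(P[s][::4])
E
```

```text
tip ray [0.4994 0.1998 0.232 ]
0 326 338 [0.5439 0.2045 0.2038]
8 326 338 [0.539  0.204  0.2041]
16 326 338 [0.5343 0.2036 0.2035]
24 327 337 [0.5293 0.2031 0.2042]
32 327 337 [0.5244 0.2027 0.2039]
40 327 337 [0.5193 0.2022 0.2042]
48 327 337 [0.5143 0.2018 0.2038]
56 327 337 [0.5092 0.2013 0.204 ]
64 327 338 [0.5031 0.2015 0.2255]
72 327 339 [0.4982 0.2009 0.2303]
tip pts 147 [0.4997 0.2005 0.2314] [333.8435  69.3946] [328  63] [340  76]
ring z 0.3195208878233946 3077 slope 0.3186554692127109 0.32072760032260994
hole px 315.559649122807 164.08947368421053 1710 [0.46   0.2087 0.3195]
turq [0.2758 0.1475 0.1988] [0.4926 0.3614 0.4568]
[0.4959 0.1985 0.2232]
[0.4975 0.1999 0.2309]
[0.4996 0.1946 0.2159]
[0.5001 0.1948 0.2313]
[0.5062 0.1964 0.2059]
[0.5082 0.1985 0.2099]
[0.511  0.1987 0.2089]
[0.5143 0.2022 0.2042]
[0.5166 0.1993 0.2065]
[0.5197 0.1999 0.2035]
scene proj of tip [355.9501 139.3379]
[[0.4975 0.2008 0.2308]
 [0.5018 0.1937 0.2298]
 [0.5021 0.194  0.2224]
 [0.5026 0.1996 0.2153]
 [0.4965 0.199  0.2055]
 [0.5025 0.1946 0.2073]
 [0.5063 0.1943 0.2054]
 [0.5168 0.1996 0.2065]
 [0.5156 0.1961 0.2045]
 [0.5232 0.2068 0.2009]
 [0.5212 0.1984 0.2017]
 [0.534  0.1993 0.2068]
 [0.5299 0.2013 0.1999]
 [0.5377 0.1996 0.2007]]
```

```bash
python3 -m crank '0.025 -0.005 0 0;0.027 -0.006 0 0;0.027 -0.006 0 0;0 0 -0.02 0;0 0 -0.03 0'
python3 -m crank '0 0 -0.04 0;0 0 -0.03 0;0 0 -0.02 0;0 0 0 0;0 0 0 0'
python3 - <<'E'
from h import *
grab('wrist','w4');grab('scene','s4')
im,d,E,K=load('w4');cv2.imwrite('pics/w4c.png',cv2.resize(im[90:240,240:400,::-1],None,fx=2.5,fy=2.5))
im,d,E,K=load('s4');cv2.imwrite('pics/s4c.png',cv2.resize(im[100:200,300:420,::-1],None,fx=5,fy=5))
a=cv2.imread('pics/w4c.png');b=cv2.imread('pics/s4c.png');b=cv2.resize(b,(390,325))
o=np.zeros((375,800,3),np.uint8);o[:,:400]=a;o[:325,405:795]=b;cv2.imwrite('pics/c4.png',o)
E
```

```text
t: 8.27
tool_pos: [0.4492, 0.1963, 0.2898]
tool_rot: [-3.138, -0.121, -0.004]
contact_force: [0.2, -0.3, -0.9]
opening: 0.0118
grip_force: 59.0
t: 8.68
tool_pos: [0.4477, 0.1962, 0.2433]
tool_rot: [3.139, 0.122, -0.002]
contact_force: [-0.3, 0.4, 0.5]
opening: 0.0118
grip_force: 59.0
```

View pics/c4.png

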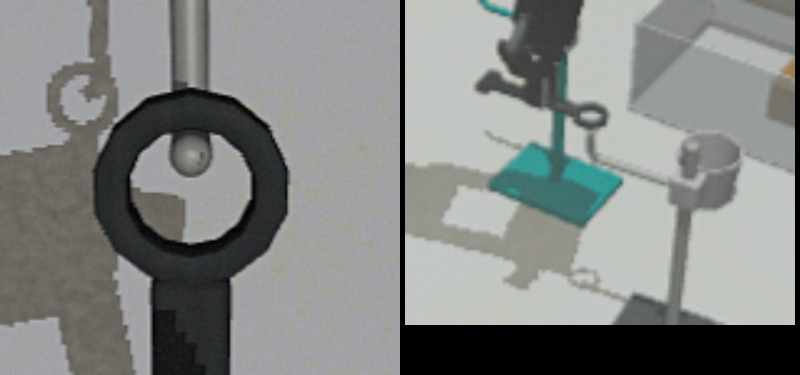

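```bash
python3 - <<'E'
from h import *
im,d,E,K=load('w4')
print(plane(316,164.8,E,K,.2485), plane(316,152,E,K,.231))
E
```

```text
[0.49856572 0.20008323 0.2485    ] [0.50035453 0.20021339 0.231     ]
```

```bash
python3 -m crank '0.002 0 -0.01 0;0.001 0 -0.015 0;0 0 -0.015 0;0 0 -0.015 0;0 0 -0.01 0'
python3 -m crank '0 0 0 0;0 0 0 0;0 0 0 0;0 0 0 0;0 0 0 0'
python3 - <<'E'
from h import *
grab('wrist','w5');grab('scene','s5')
a=cv2.resize(load('w5')[0][90:240,240:400,::-1],None,fx=2.5,fy=2.5);b=cv2.resize(load('s5')[0][100:200,300:420,::-1],(390,325))
o=np.zeros((375,800,3),np.uint8);o[:,:400]=a;o[:325,405:795]=b;cv2.imwrite('pics/c5.png',o)
E
```

```text
t: 9.2
tool_pos: [0.4492, 0.196, 0.2096]
tool_rot: [3.139, 0.122, -0.003]
contact_force: [-0.1, -0.7, -0.3]
opening: 0.0117
grip_force: 59.0
t: 9.62
tool_pos: [0.45, 0.1963, 0.2119]
tool_rot: [-3.139, -0.122, -0.001]
contact_force: [-0.5, 0.6, 0.1]
opening: 0.0118
grip_force: 59.0
```

View pics/c5.png

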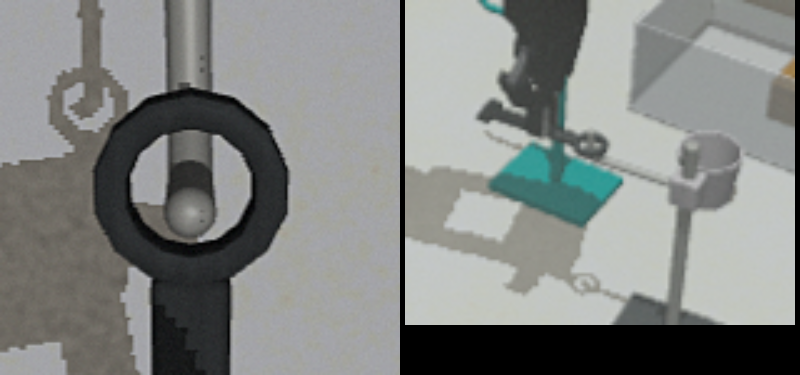

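The upturned end is inside the eye at crop px (190,205), so the key is threaded. I'll release it now.

```bash
python3 -m crank '0 0 0 0;0 0 0 0;0 0 0 0;0 0 0 0;0 0 0 0' 60
python3 -m crank '0 0 0 0;0 0 0 0;0 0 0 0;0 0 0 0;0 0 0 0'
python3 - <<'E'
from h import *
grab('wrist','w6');grab('scene','s6')
a=cv2.resize(load('w6')[0][40:300,200:440,::-1],(400,433));b=cv2.resize(load('s6')[0][100:200,300:420,::-1],(390,325))
o=np.zeros((433,800,3),np.uint8);o[:,:400]=a;o[:325,405:795]=b;cv2.imwrite('pics/c6.png',o)
E
```

```text
t: 10.13
tool_pos: [0.4498, 0.1962, 0.2114]
tool_rot: [-3.139, -0.122, -0.0]
contact_force: [0.0, 0.0, -0.8]
opening: 0.0509
grip_force: 0.0
t: 10.55
tool_pos: [0.4497, 0.1962, 0.2113]
tool_rot: [3.139, 0.122, -0.0]
contact_force: [0.3, 0.4, -0.7]
opening: 0.0513
grip_force: 0.0
```

View pics/c6.png

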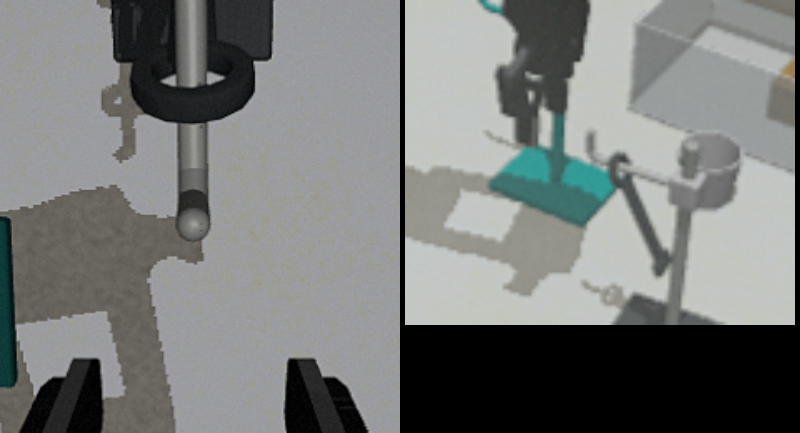

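The key hangs on the level bar, tail down. Moving on to the handle.

```bash
python3 -m crank '0 0 0.02 0;0 0 0.04 0;0 0 0.05 0;0 0 0.05 0;0 0 0.04 0'
python3 -m crank '0.004 -0.054 0 0.0605;0.004 -0.054 0 0.0605;0.004 -0.054 0 0.0605;0.004 -0.054 0 0.0605;0.004 -0.054 0 0.0605'
python3 -m crank '0.004 -0.054 0 0.0605;0.004 -0.054 0 0.0605;0.004 -0.054 0 0.0605;0.004 -0.054 0 0.0605;0.004 -0.054 0 0.0605'
python3 -m crank '0.004 -0.054 0 0.0605;0.004 -0.054 0 0.0605;0.004 -0.054 0 0.0605;0.004 -0.054 0 0.0605;0.004 -0.054 0 0.0605'
python3 -m crank '0 0 -0.02 0;0 0 -0.02 0;0 0 0 0;0 0 0 0;0 0 0 0'
python3 - <<'E'
from h import *
im,d,c=grab('wrist','w7');grab('scene','s7');E=c['extrinsics'];_,_,_,K=load('w7')
np.set_printoptions(precision=4,suppress=True)
v,u=np.mgrid[0:400,0:640]; P=pts(u,v,d,E,K)
m=(P[...,2]>.128)&(P[...,2]<.16)&(abs(P[...,0]-.48)<.03)&(abs(P[...,1]+.21)<.07)
q=P[m&(P[...,2]>.136)]; print(m.sum(),q.mean(0),q[:,2].max(),u[m].mean(),v[m].mean()); x=q[:,:2]-q[:,:2].mean(0);a=np.linalg.svd(x,full_matrices=False)[2][0];t=x@a
print(q[:,:2].mean(0)+a*(t.min()+t.max())/2,t.max()-t.min(),np.degrees(np.arctan2(a[1],a[0])))
from scipy.spatial.transform import Rotation as R
o=ctrl.get_obs();M=R.from_rotvec(o['tool_rot']).as_matrix(); print(o['tool_pos'],'tool y',np.degrees(np.arctan2(M[1,1],M[0,1])))
a=cv2.resize(im[:,:,::-1],(480,300));b=cv2.resize(load('s7')[0][100:200,300:420,::-1],(310,258))
O=np.zeros((300,800,3),np.uint8);O[:,:480]=a;O[:258,485:795]=b;cv2.imwrite('pics/c7.png',O)
E
```

```text
t: 11.07
tool_pos: [0.4501, 0.1963, 0.3143]
tool_rot: [-3.139, -0.122, -0.004]
contact_force: [1.6, 1.0, 0.2]
opening: 0.0512
grip_force: 0.0
t: 11.48
tool_pos: [0.4597, 0.0601, 0.3124]
tool_rot: [3.02, 0.865, 0.002]
contact_force: [1.5, 0.2, 0.1]
opening: 0.0514
grip_force: 0.0
t: 11.9
tool_pos: [0.4697, -0.0752, 0.3124]
tool_rot: [2.731, 1.551, 0.001]
contact_force: [0.3, 0.3, -0.1]
opening: 0.0516
grip_force: 0.0
t: 12.32
tool_pos: [0.4797, -0.2103, 0.3123]
tool_rot: [2.29, 2.15, 0.001]
contact_force: [0.4, -0.2, -0.2]
opening: 0.0512
grip_force: 0.0
t: 12.73
tool_pos: [0.4798, -0.2078, 0.2914]
tool_rot: [-2.294, -2.146, -0.0]
contact_force: [-0.3, 0.9, 0.1]
opening: 0.051
grip_force: 0.0
1210 [ 0.4781 -0.2067  0.1425] 0.14548707450510087 313.8487603305785 178.5917355371901
[ 0.4779 -0.2091] 0.08369283848401 -93.53294367303796
[ 0.48   -0.2081  0.292 ] tool y -3.8096800231749586
```

View pics/c7.png

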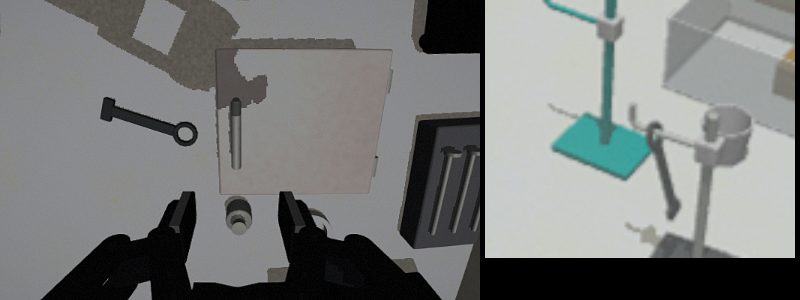

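The handle bar sits between the finger lines, at crop px (236,132) under the wrist camera, and the key hangs still. I'll descend and grip.

```bash
python3 -m crank '-0.002 -0.002 -0.04 0;0 0 -0.05 0;0 0 -0.05 0;0 0 -0.05 0;0 0 -0.04 0'
python3 -m crank '0 0 -0.04 0;0 0 -0.03 0;0 0 -0.025 0;0 0 -0.015 0;0 0 -0.007 0'
python3 -m crank '0 0 0 0;0 0 0 0;0 0 0 0;0 0 0 0;0 0 0 0' 0 60
python3 -m crank '0 0 0 0;0 0 0 0;0 0 0 0;0 0 0 0;0 0 0 0' 0 80
```

```text
t: 13.25
tool_pos: [0.4785, -0.2091, 0.175]
tool_rot: [-2.294, -2.146, 0.0]
contact_force: [-0.1, 0.3, 0.7]
opening: 0.0515
grip_force: 0.0
t: 13.67
tool_pos: [0.4785, -0.2094, 0.117]
tool_rot: [-2.294, -2.145, 0.0]
contact_force: [-0.3, 0.1, -1.3]
opening: 0.0512
grip_force: 0.0
t: 14.08
tool_pos: [0.4783, -0.2101, 0.1192]
tool_rot: [-2.294, -2.145, 0.003]
contact_force: [-5.1, 1.3, 4.1]
opening: 0.0101
grip_force: 58.5
t: 14.5
tool_pos: [0.4783, -0.2102, 0.1193]
tool_rot: [-2.294, -2.145, 0.002]
contact_force: [-5.4, 0.9, 4.3]
opening: 0.0096
grip_force: 78.1
```

```bash
python3 -m crank '0.0013 0 0.005 0;0.0013 0 0.005 0;0.0013 0 0.005 0;0.0013 0 0.005 0;0 0 0 0'
python3 -m crank '0 0 0 0;0 0 0 0;0 0 0 0;0 0 0 0;0 0 0 0'
```

```text
t: 14.92
tool_pos: [0.4801, -0.2102, 0.1264]
tool_rot: [-2.294, -2.144, 0.004]
contact_force: [-1.9, -5.7, -9.1]
opening: 0.0093
grip_force: 78.8
t: 15.33
tool_pos: [0.4801, -0.2102, 0.1263]
tool_rot: [-2.294, -2.144, 0.004]
contact_force: [-2.2, -4.6, -8.7]
opening: 0.0092
grip_force: 78.9
```

```bash
python3 -m crank '0.0015 0 0.004 0;0.0015 0 0.004 0;0.0015 0 0.004 0;0.0015 0 0.004 0;0.0015 0 0.004 0'
python3 -m crank '0.0015 0 0.004 0;0.0015 0 0.004 0;0 0 0.003 0;0 0 0 0;0 0 0 0'
python3 -m crank '0 0 0 0;0 0 0 0;0 0 0 0;0 0 0 0;0 0 0 0'
python3 - <<'E'
from h import *
im,d,c=grab('top','t8');grab('scene','s8');E=c['extrinsics'];_,_,_,K=load('t8')
np.set_printoptions(precision=4,suppress=True)
def lid(n):
    _,d,E,K=load(n); v,u=np.mgrid[0:400,0:640]; P=pts(u,v,d,E,K)
    for a in (.52,.56,.60,.64):
        m=(abs(P[...,0]-a)<.01)&(P[...,1]<-.27)&(P[...,1]>-.305)&(P[...,2]>.06)&(P[...,2]<.2); print(n,a,m.sum(),np.median(P[m][:,2]))
lid('top0');lid('t8'); lid('scene0');lid('s8')
b=cv2.resize(load('s8')[0][90:340,200:430,::-1],(552,600));cv2.imwrite('pics/c8.png',b)
E
```

```text
t: 15.75
tool_pos: [0.4834, -0.2104, 0.137]
tool_rot: [-2.293, -2.143, 0.007]
contact_force: [-5.1, -4.6, -4.9]
opening: 0.0091
grip_force: 79.2
t: 16.17
tool_pos: [0.4853, -0.2105, 0.1425]
tool_rot: [-2.294, -2.144, 0.006]
contact_force: [-1.3, -5.1, -6.1]
opening: 0.0095
grip_force: 79.1
t: 16.58
tool_pos: [0.4853, -0.2105, 0.1424]
tool_rot: [-2.294, -2.144, 0.006]
contact_force: [-3.0, -5.2, -6.2]
opening: 0.0096
grip_force: 79.1
top0 0.52 84 0.10330656469436966
top0 0.56 84 0.10339346412180278
top0 0.6 86 0.10260207816042911
top0 0.64 87 0.10311803600146492
t8 0.52 0 nan
t8 0.56 4 0.11545654027301264
t8 0.6 80 0.11194253862266333
t8 0.64 84 0.10697811769850407
scene0 0.52 87 0.1013774245865642
scene0 0.56 93 0.10243209043952632
scene0 0.6 105 0.10177584973391972
scene0 0.64 100 0.10187194052636844
s8 0.52 98 0.11950565622381298
s8 0.56 106 0.11495600319143442
s8 0.6 103 0.1096114758739108
s8 0.64 108 0.10474936034705681
  return _methods._mean(a, axis=axis, dtype=dtype,
  ret = ret.dtype.type(ret / rcount)
```

View pics/c8.png

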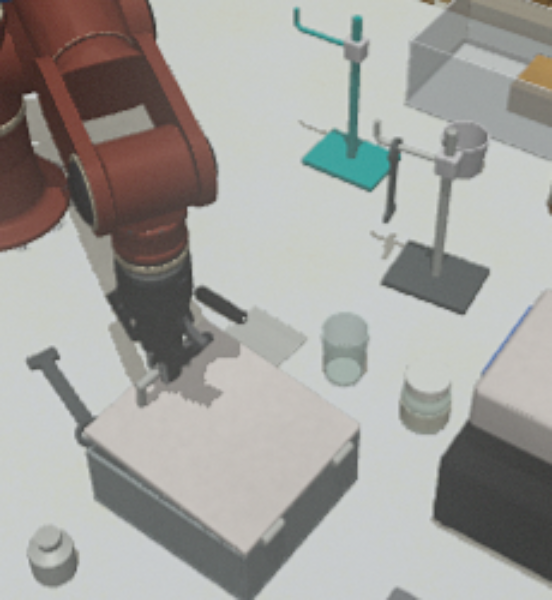

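The scene view shows the lid slightly open (slope about 0.123 rad), gripped at its handle, with the key still hanging on the hook. I'll raise it 3 mm more and let it settle.

```bash
python3 -m crank '0.001 0 0.003 0;0.001 0 0.003 0;0 0 0 0;0 0 0 0;0 0 0 0'
python3 -m crank '0 0 0 0;0 0 0 0;0 0 0 0;0 0 0 0;0 0 0 0'
python3 - <<'E'
from h import *
grab('scene','s9'); _,d,E,K=load('s9'); v,u=np.mgrid[0:400,0:640]; P=pts(u,v,d,E,K)
m=(P[...,0]>.5)&(P[...,0]<.65)&(P[...,1]<-.27)&(P[...,1]>-.305)&(P[...,2]>.08)&(P[...,2]<.2)
print(np.arctan(np.polyfit(P[m][:,0],P[m][:,2],1)))
m=(abs(P[...,0]-.53)<.05)&(abs(P[...,1]-.2)<.03)&(P[...,2]>.04)&(P[...,2]<.19); print('key',m.sum(),P[m].min(0),P[m].max(0))
print(ctrl.finish_job())
E
```

```text
t: 17.1
tool_pos: [0.4869, -0.2105, 0.1468]
tool_rot: [-2.295, -2.145, 0.004]
contact_force: [-5.3, -2.9, -2.0]
opening: 0.0093
grip_force: 78.2
t: 17.52
tool_pos: [0.487, -0.2105, 0.1468]
tool_rot: [-2.295, -2.145, 0.004]
contact_force: [-5.5, -3.4, -0.8]
opening: 0.0093
grip_force: 78.2
[-0.14248736  0.19473874]
key 108 [0.52350138 0.18593948 0.08128287] [0.5351888  0.21472099 0.18988808]
the job is handed in; nothing more can be done
None
```

The job is handed in at about 17.5 s: the key hangs tail down on the hook, and the arm is holding the lid by its handle at about 0.14 rad (front edge roughly 3 cm open); no verdict came back.

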